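# Set the dosing pump and open the concentrate bottle

### The arm

A 7-joint arm with a two-finger parallel gripper is mounted at the origin on a cart in front of the work surface, level with it; the furniture and walls round the work are solid. World frame = base frame: x ahead of the robot, y to its left, z up, the work surface at z = 0. Lengths are in m, angles in rad, forces in N, time in s.
With the tool pointing down it reaches from about 0.425 to 0.925 m from the base axis. Payload 6.8 kg.
Tool frame: the origin (TCP) lies midway between the tips of the shut fingers; the grasp point (between the pads) lies 19 mm behind it; z points along the fingers, y is the line along which they close (so a half turn about z gives the same grasp; the last joint's range is limited). The gripper opens to 85 mm and grips with 20 to 120 N. Pads are 22 mm wide; open, the fingers measure 114 mm over their backs; the gripper's body (76 mm by 85 mm) begins 54 mm behind the grasp point. The pads swing forward as they close: fully open they stand 13 mm farther back than shut.
Start: joints at [1.204, 0.477, 0.022, 1.555, -0.011, 1.109, -0.083], TCP at [0.173, -0.653, 0.231] pointing down, gripper open.
Joint ranges: [-2.96, 2.96], [-0.34, 2.1], [-1.41, 1.46], [0.24, 2.44], [-1.37, 4.51], [0.17, 1.92], [-2.96, 2.96]. Speed limits (rad/s): [2.39, 2.39, 3.14, 3.14, 3.14, 3.14, 3.14].

### API

Orientations are given as a rotation vector (axis times angle).
In Python, from bench import status, vision, r gives the robot as it stands. The module is installed in compiled form; this text tells all that it offers.
- The arm moves only by the shell command python3 -m handwheel 'ROWS' [OPENING] [FORCE]. ROWS is JSON, a list of rows, each an object with "dp": the shift along the tool's x, y, z in m, a list of three; "delta_rot": the turn, a rotation vector about the tool's x, y, z in rad, a list of three. In form: [{"dp": [x, y, z], "delta_rot": [rx, ry, rz]}, ...]. A call has 1 to 12 rows; each row is the pose to reach, as a shift and turn from the pose commanded when the call began, along the tool's axes at that moment; what a row does not reach only later rows make up. A row lasts 1/8 s, in which the tool goes at most 62.5 mm and 10.7 degrees, less where a joint would pass 70% of its speed; a pose out of reach is approached as far as the arm can. A call with a gripper value outside its range is refused whole. OPENING is the opening, from 0 (shut) to 1 (fully open), set as the call begins (- or left out, the last holds). The fingers move at their own pace and stop on an object; FORCE is the grip in N (left out, the last holds). Time passes only in rows, so rows that repeat a pose let the fingers close. It gives the time, the measured TCP pose, the force, the opening and the grip force at its end, in the units of the state.
- status.get_obs(): the state, without advancing time (a new reading comes with each control period).
- vision.grab_frame(name): name is "scene" or "top"; returns a dict with "img" (384x512x3 uint8, blue, green, red), "fovy" (degrees; the focal length in pixels is half the picture's height over the tangent of half this angle, whatever the lens; pixels are square), "cx", "cy" (the principal point, pixels), "world_from_camera" (4x4, takes a point from camera to world coordinates). Camera axes: x right, y up, looking along -z (the intrinsics and any distortion apply to the point x, -y, -z); pixel columns grow to the right and rows downward; lengths in m; the calibration is good to about 2 mm. A picture is of the moment at which its call begins. There is no depth.
- r.hand_in(): hands the job in; it is judged then, once.
The state is a dict: "clock": time; "joints": joint angles; "qvel": joint speeds; "tau": joint torques, N m; "tcp_pos": TCP position; "orientation": TCP orientation; "contact_force": force on the tool from outside, world axes, zero at the start; "moment": the same for the moment, N m; "grip_width": finger opening in m; "gripper_force": force on a finger pad.
Only numpy, scipy, OpenCV 4.12 (cv2) and the standard library are available. Lean on these libraries where they do the work, as an engineer would, in place of code of your own. Each camera call takes 0.05 s, during which the arm holds its last target. There are 200 camera calls.

### The job

Get the sanitizer station ready for the suction tube: first turn the dosing pump's dial clockwise until its pointer points at the raised index rib on the ring, then press the bottle's safety cap down, twist it counter-clockwise until it comes free and lift it off. Finish while still gripping the cap, held still and level about 8 cm straight above the open bottle, so that I can put the tube in. The bottle stays standing in its holder, the dial stays on its index, and the other things on the table are left alone.

Things in the scene. Friction and masses are not known exactly. Their poses are not given: they have to be found in the camera images.
- dosing_pump: grey box-shaped dosing pump, fixed to the table, 116x116 mm, top 45 mm above the table; origin at the centre of its underside. Two hose stubs on its +x side. Its round dial sits in the middle of its top.
- index_ring: aluminium scale ring, 94 mm wide and 3 mm thick, fixed on the pump's top round the dial's axis (origin on that axis, at the ring's underside). Its own +x axis points from the dial's axis to the one raised black index rib (16 mm long radially, 5 mm wide, 3 mm high, centre 38 mm from the axis).
- index_mark (a point): top of the raised index rib on the scale ring, 36 mm from the dial's axis
- dial (a joint): angle of the dial, rad, grows clockwise seen from above, -1.5 to 1.5; at 0 the pointer points along the pump's +x axis. It turns with light friction (0.05 N m) and stays where it is left. At the start it is 0.4 to 1.4 rad short of the index, which lies clockwise of the pointer.
- dial_grip (a point): on the dial's vertical axis, where to grip: 78 mm above the table. The dial is black: a disc 48 mm wide, 6 mm thick, and on it an upright bar grip 40 mm long, 14 mm thick, rising from 55 to 89 mm above the table; take the bar across its 14 mm from above.
- dial_nose (a point): the direction of the dial's pointer: a point 34 mm from the dial's axis, straight out from the small nose at one end of the bar (5 mm in front of the nose's end, 60 mm above the table). The bar lies along the line from the dial's axis to this point, and a white line on the bar's top runs to the same end. The x axis of this point's frame also points that way.
- holder: steel bottle holder fixed to the table: base plate 130x130 mm, square socket 101 mm outside, 87 mm inside, walls 34 mm high, inner floor 7 mm above the table. Origin at the centre of its underside.
- holder_floor (a point): centre of the holder's inner floor, 7 mm above the table
- bottle: white square plastic bottle, loose, 0.6 to 0.95 kg, 84x84 mm, body 100 mm tall, round neck above; stands in the holder's socket with 1.5 mm play each side, which keeps it from turning. Origin at the centre of its underside. Under the cap the neck (45 mm wide at its tracks, 31 mm lower) is free down to a 42 mm wide collar 33 mm below the mouth; the shoulder is 39 mm below the mouth.
- bottle_mouth (a point): centre of the bottle's mouth, 150 mm above its underside (157 mm above the table)
- cap: grey round push-and-turn safety cap, loose, 62 g, 56 mm wide, 37 mm tall, ribbed; origin at the centre of its lower rim, z up along its axis. Locked, the rim is 15 mm below the mouth. A spring holds its two lugs in notches: the cap yields from 4 N, can turn only when held 3.5 mm or more down (about 8 N), and bottoms 6.8 mm down (12 N). For the turning see cap_lug.
- cap_top (a point): centre of the cap's flat top, 37 mm above its lower rim; locked, 179 mm above the table. Grip the cap from above across its 56 mm diameter near the top, in any direction; a firm grip also presses and turns it.
- cap_lug (a point): lug inside the cap's rim, 24 mm out along the cap's +x (another across from it). Locked it points 60 degrees clockwise (from above) of the bottle's +x. Held down, the cap turns counter-clockwise; it is free, and lifts straight off, once turned 60 degrees (play included), up to a stop at about 90 degrees; against the stop it would bind, so aim for about 70 (1.2 rad).
- kitchen_timer: round wind-up kitchen timer, 56 mm wide, 37 mm tall; a bystander, to be left alone; origin at the centre of its underside
- salt_shaker: glass salt shaker, 44 mm wide, 90 mm tall; a bystander, to be left alone; origin at the centre of its underside
- tape_roll: roll of brown packing tape lying flat, 96 mm wide, 48 mm tall; a bystander, to be left alone; origin at the centre of its underside
- dressing_pouch: standing white pouch, 47x75 mm, 150 mm tall; a bystander, to be left alone; origin at the centre of its underside
- seasoning_pack: flat foil packet lying down, 72x209 mm, 18 mm thick; a bystander, to be left alone; origin at the centre of its underside

How it is judged:
On the way, in this order (a step that is already met when the one before it is completed fails the run):
1. the dial's pointer stands on the index rib (y of dial_nose in the frame of index_ring between -0.004 and 0.004 m and x of dial_nose in the frame of index_ring above 0.02 m and velocity of joint dial between -0.1 and 0.1 rad/s), for 0.3 s.
2. the cap is pressed down at least 3 mm while still at its locked angle (z of cap in the frame of bottle between 0.12 and 0.132 m and y of cap_lug in the frame of bottle below -0.017 m), for 0.05 s.
3. the cap is turned counter-clockwise to its free angle, still on the neck (y of cap_lug in the frame of bottle between -0.006 and 0.016 m and z of cap in the frame of bottle below 0.145 m and horizontal distance between cap and bottle_mouth below 0.006 m), for 0.05 s.
At the end, for the whole second after the job is handed in: The fingers hold the cap still and level (17 degrees), its rim 40 to 150 mm above the mouth and within 40 mm sideways, not touching the bottle; the bottle stands in the holder (8 mm, 3 degrees); the dial points at the index rib within 4 mm at 34 mm radius (6.5 degrees) (z of cap in the frame of bottle_mouth between 0.04 and 0.15 m and horizontal distance between cap and bottle_mouth below 0.04 m and angle between cap's own z axis and vertical below 0.3 rad and linear speed of cap below 0.03 m/s and contact force between the fingers and cap above 2 N and contact force between cap and bottle below 0.05 N and distance between bottle and holder_floor below 0.008 m and angle between bottle's own z axis and vertical below 0.06 rad and linear speed of bottle below 0.02 m/s and y of dial_nose in the frame of index_ring between -0.004 and 0.004 m and x of dial_nose in the frame of index_ring above 0.02 m); the arm keeps its last pose, push and grip.
It fails at once if the bottle is lifted out of the holder or tipped (z of bottle in the frame of holder_floor above 0.012 m or angle between bottle's own z axis and vertical above 0.15 rad).
It fails at once if the cap is dropped (height (world z) of cap below 0.115 m).
It fails at once if a bystander is pushed away or knocked over (distance of any of kitchen_timer, salt_shaker, tape_roll, dressing_pouch, seasoning_pack from where it was at the start of the episode above 0.03 m or angle between any of kitchen_timer, salt_shaker, dressing_pouch, seasoning_pack's own z axis and vertical above 0.5 rad).
It also fails if it takes over 54 s, if anything falls off the work surface, if the arm or the gripper's body presses on something with over 40 N, if the wrist force passes 120 N, or if a joint passes its speed limit or range.

## Working session

There is one attempt and no reset: what is moved stays moved. The work goes in short steps, Python scripts to look and compute and a shell command to move; the robot and the scene stay as the last step left them, time stands still between calls to the robot, and variables do not carry over. Pictures are saved under pics/ and viewed, at most 10 in all, crops included, and the job is handed in when it is done.

```bash
mkdir -p pics; python3 - <<'E'
from bench import status, vision, r
import cv2,numpy as np
o=status.get_obs()
for k,v in o.items(): print(k,np.round(v,4) if not isinstance(v,dict) else v)
for n in("scene","top"):
    f=vision.grab_frame(n); cv2.imwrite(f"pics/{n}0.png",f["img"]); print({k:(np.round(v,4).tolist() if k=="world_from_camera" else v) for k,v in f.items() if k!="img"})
E
```

```text
clock 0.0
joints [ 1.2039  0.4778  0.0223  1.5565 -0.0115  1.1093 -0.0831]
qvel [ 0.0003  0.0002  0.0006 -0.001   0.0011 -0.0004  0.0002]
tau [ 5.00000e-04 -5.96445e+01  1.60810e+00 -2.81204e+01  1.25000e-02
  9.40000e-03  0.00000e+00]
tcp_pos [ 0.1726 -0.6519  0.2303]
orientation [-3.1135e+00 -4.0520e-01  6.0000e-04]
contact_force [-1.1947 -0.3737 -0.4624]
moment [-0.053   0.0151  0.0114]
gripper_force 0.0
grip_width 0.0853
{'fovy': 45.575419903748994, 'cx': 252.55008656087293, 'cy': 193.1137768684003, 'world_from_camera': [[-0.5208, 0.3769, -0.766, -0.5709], [-0.8534, -0.2057, 0.479, 0.6974], [0.0229, 0.9031, 0.4287, 0.7595], [0.0, 0.0, 0.0, 1.0]]}
{'fovy': 57.38766592322029, 'cx': 255.0391994992689, 'cy': 188.83314135045748, 'world_from_camera': [[-0.017, 0.9843, -0.1756, 0.3372], [-0.9998, -0.0188, -0.0085, -0.0007], [-0.0117, 0.1754, 0.9844, 1.2695], [0.0, 0.0, 0.0, 1.0]]}
```

View pics/scene0.png

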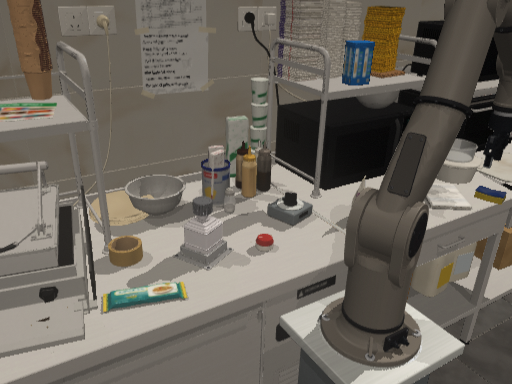

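View pics/top0.png

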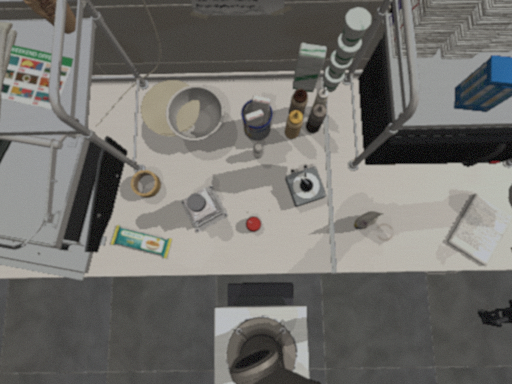

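The scene view shows the pump at about (290,208), the bottle and cap at (203,207) and the timer at (264,240). In the top view the pump is at (305,185), the cap at (196,202) and the timer at (253,224). I'll zoom in on the two workpieces.

```bash
cat > h.py <<'E'
import numpy as np, cv2
from bench import vision,status
def ray(f,u,v):
    F=192/np.tan(np.radians(f["fovy"])/2); T=np.array(f["world_from_camera"])
    return T[:3,3],T[:3,:3]@np.array([(u-f["cx"])/F,-(v-f["cy"])/F,-1])
def onz(f,u,v,z):
    o,d=ray(f,u,v); return o+d*(z-o[2])/d[2]
def proj(f,p):
    F=192/np.tan(np.radians(f["fovy"])/2); T=np.array(f["world_from_camera"]); c=T[:3,:3].T@(np.array(p)-T[:3,3])
    return np.array([f["cx"]-F*c[0]/c[2], f["cy"]+F*c[1]/c[2]])
def crop(img,x,y,w,h,s): return cv2.resize(img[y:y+h,x:x+w],None,fx=s,fy=s,interpolation=cv2.INTER_CUBIC)
E
python3 - <<'E'
from h import *
t=cv2.imread("pics/top0.png");s=cv2.imread("pics/scene0.png")
a=np.hstack([crop(t,280,160,50,50,8),crop(t,178,180,50,50,8)])
b=np.hstack([crop(s,264,184,50,37,8),crop(s,178,190,50,37,8)])
cv2.imwrite("pics/z.png",np.vstack([a[:304],b])[:600])
E
```

```text
(no output)
```

View pics/z.png

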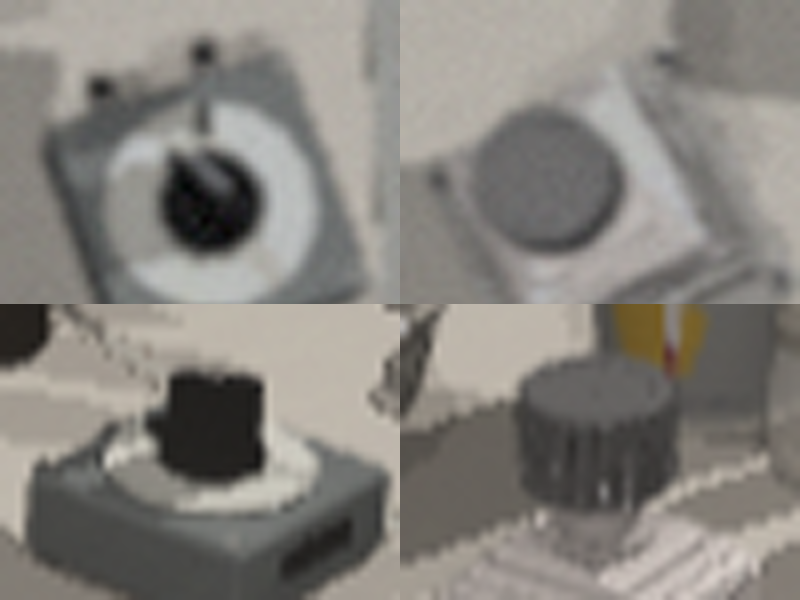

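The crops give these top-view pixels: ring centre near (306.6,185.5), black index rib near (305.4,173.8), nose and white line toward (301.5,179.4), and cap disc centre near (196.6,202.6). Next I'll refine them with masks.

```bash
python3 - <<'E'
from h import *
f=vision.grab_frame("top"); g=vision.grab_frame("scene")
im=f["img"]; G=cv2.cvtColor(im,cv2.COLOR_BGR2GRAY)
# rectify patch round pump at z=.05: 0.5mm grid
def rect(f,c,z,half,step=.0005):
    n=int(2*half/step); i=np.arange(n)*step-half
    X,Y=np.meshgrid(c[0]+i,c[1]+i,indexing='ij')
    T=np.array(f["world_from_camera"]);F=192/np.tan(np.radians(f["fovy"])/2)
    P=np.stack([X-T[0,3],Y-T[1,3],np.full_like(X,z-T[2,3])],-1)@T[:3,:3]
    u=f["cx"]-F*P[...,0]/P[...,2]; v=f["cy"]+F*P[...,1]/P[...,2]
    return cv2.remap(f["img"],u.astype(np.float32),v.astype(np.float32),cv2.INTER_CUBIC)[::-1,::-1]
c=onz(f,306.6,185.5,.048); print("dial c",c, "scene proj",proj(g,[*c[:2],.048]),"r,yaw",np.hypot(*c[:2]))
k=onz(f,196.6,202.6,.179); print("cap",k,"scene proj",proj(g,k))
# cap from ellipse: grey dark disc
sub=G[188:220,182:214]; 
print("rib",onz(f,305.4,173.8,.051)-c, "nose",onz(f,301.5,179.4,.060)-c)
a=[rect(f,c,.050,.07),rect(f,c,.089,.07)]
b=[rect(g,c,.050,.07),rect(f,k,.179,.07)]
cv2.imwrite("pics/r.png",np.vstack([np.hstack(a),np.hstack(b)]))
# timer etc
for n,u,v,z in(("timer",253,224,.037),("salt",258,150,.09),("tape",145,184,.048),("stub1",305.4,166.5,.03),("stub2",292.5,171,.03)): print(n,onz(f,u,v,z))
E
```

```text
dial c [ 0.56356404 -0.17269573  0.048     ] scene proj [291.44571221 203.48346665] r,yaw 0.5894304386421269
cap [0.49127655 0.1930862  0.179     ] scene proj [204.84742366 200.22112174]
rib [0.04175558 0.00286827 0.003     ] nose [0.01991488 0.01864524 0.012     ]
timer [0.43192277 0.01923963 0.037     ]
salt [ 0.6847901  -0.00314892  0.09      ]
tape [0.58001458 0.4011843  0.048     ]
stub1 [ 0.63700448 -0.17388356  0.03      ]
stub2 [ 0.62121492 -0.12659753  0.03      ]
```

View pics/r.png

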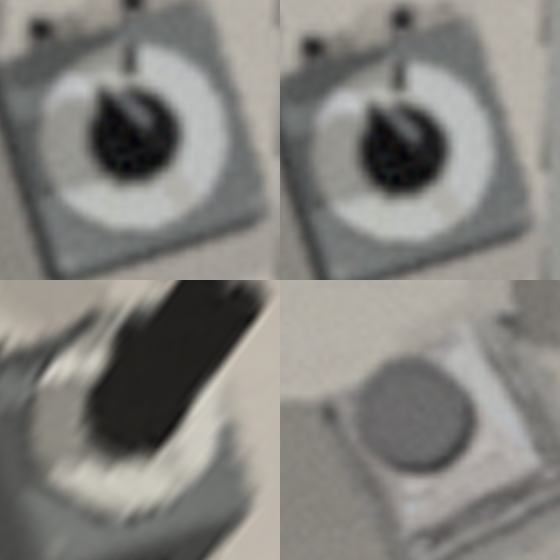

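The rectified patches show the ring centred near (134,136), the rib at (130,58), the nose near (100,90) and the cap disc centred near (415,416) in the mosaic. I'll fit these numerically.

```bash
cat >> h.py <<'E'
def rect(f,c,z,half=.07,step=.0005):
    n=int(2*half/step); i=np.arange(n)*step-half
    X,Y=np.meshgrid(c[0]+i,c[1]+i,indexing='ij')
    T=np.array(f["world_from_camera"]);F=192/np.tan(np.radians(f["fovy"])/2)
    P=np.stack([X-T[0,3],Y-T[1,3],np.full_like(X,z-T[2,3])],-1)@T[:3,:3]
    u=f["cx"]-F*P[...,0]/P[...,2]; v=f["cy"]+F*P[...,1]/P[...,2]
    return cv2.remap(f["img"],u.astype(np.float32),v.astype(np.float32),cv2.INTER_CUBIC)[::-1,::-1]
def circ(g,r,cen,sign,R):  # radial edge search on a rectified patch (px), then circle fit
    pts=[]
    for a in np.radians(np.arange(0,360,4)):
        rr=np.arange(r-R,r+R,.5).astype(np.float32)
        p=cv2.remap(g,(cen[0]+rr*np.cos(a))[None].astype(np.float32),(cen[1]+rr*np.sin(a))[None].astype(np.float32),cv2.INTER_LINEAR)[0].astype(float)
        d=np.gradient(cv2.GaussianBlur(p[None],(9,1),0)[0])*sign; i=d[3:-3].argmax()+3
        if d[i]>1: pts.append([cen[0]+rr[i]*np.cos(a),cen[1]+rr[i]*np.sin(a)])
    p=np.array(pts)
    for _ in range(4):
        A=np.c_[2*p,np.ones(len(p))]; s=np.linalg.lstsq(A,(p**2).sum(1),rcond=None)[0]
        R0=np.sqrt(s[2]+s[0]**2+s[1]**2); e=np.hypot(*(p-s[:2]).T)-R0; p=p[abs(e)<max(2*e.std(),.5)]
    return s[:2],R0,len(p),e.std()
E
python3 - <<'E'
from h import *
f=vision.grab_frame("top"); g=vision.grab_frame("scene")
c=np.array([.5653,-.1697]); k=np.array([.4933,.1954])
w=lambda c,s,h=140:(c-np.array([s[1]-h+.5,s[0]-h+.5])*.0005).round(4)
for n,F in(("top",f),("scene",g)):
    P=cv2.cvtColor(rect(F,c,.048),cv2.COLOR_BGR2GRAY); s=circ(P,94,(140,140),-1,12); print(n,"ring",w(c,s[0]),s)
    Q=cv2.cvtColor(rect(F,k,.179),cv2.COLOR_BGR2GRAY); s=circ(Q,56,(140,140),1,10); print(n,"cap",w(k,s[0]),s)
# angular dark profile for rib, z=.051, and bar/nose
s=circ(cv2.cvtColor(rect(f,c,.048),cv2.COLOR_BGR2GRAY),94,(140,140),-1,12)[0]; c2=w(c,s); print(c2)
for z,r0,r1,n in((.051,.031,.045,"rib"),(.060,.022,.029,"nose")):
    P=cv2.cvtColor(rect(f,c2,z),cv2.COLOR_BGR2GRAY).astype(float)
    A=np.radians(np.arange(-80,100,2)); rr=np.arange(r0,r1,.0005)
    X=140-np.outer(np.sin(A),rr)/.0005; Y=140-np.outer(np.cos(A),rr)/.0005
    v=cv2.remap(P.astype(np.float32),X.astype(np.float32),Y.astype(np.float32),cv2.INTER_LINEAR).mean(1)
    print(n,[(int(round(np.degrees(a))),int(q)) for a,q in zip(A,v)][::2])
    if n=="rib":
        m=(abs(A-np.radians(3))<.25); wt=np.clip(170-v,0,None)*m; wt=np.clip(np.median(v[m])-10-v,0,None)*m; print(np.degrees((wt*A).sum()/wt.sum()))
E
```

```text
top ring [ 0.5657 -0.1697] (array([139.47707193, 138.60903208]), np.float64(93.76411071620011), 84, np.float64(1.6053518509976767))
top cap [0.4935 0.195 ] (array([140.28976523, 139.13493737]), np.float64(59.76188560157733), 78, np.float64(2.0594824347092695))
scene ring [ 0.5678 -0.1682] (array([136.41882055, 134.40981084]), np.float64(93.13915219698747), 62, np.float64(2.071861158641933))
scene cap [0.4924 0.1962] (array([137.9036392, 141.2170579]), np.float64(62.938231628986664), 23, np.float64(0.9107142777924209))
[ 0.5657 -0.1697]
rib [(-80, 182), (-76, 183), (-72, 183), (-68, 184), (-64, 184), (-60, 183), (-56, 183), (-52, 183), (-48, 185), (-44, 185), (-40, 183), (-36, 183), (-32, 184), (-28, 184), (-24, 185), (-20, 185), (-16, 186), (-12, 185), (-8, 179), (-4, 155), (0, 111), (4, 91), (8, 111), (12, 135), (16, 148), (20, 152), (24, 155), (28, 154), (32, 152), (36, 155), (40, 164), (44, 175), (48, 182), (52, 183), (56, 178), (60, 169), (64, 158), (68, 154), (72, 152), (76, 148), (80, 147), (84, 146), (88, 144), (92, 146), (96, 148)]
3.955121035853804
nose [(-80, 168), (-76, 168), (-72, 168), (-68, 171), (-64, 173), (-60, 172), (-56, 174), (-52, 176), (-48, 176), (-44, 176), (-40, 176), (-36, 175), (-32, 174), (-28, 172), (-24, 170), (-20, 171), (-16, 169), (-12, 166), (-8, 162), (-4, 154), (0, 145), (4, 135), (8, 133), (12, 139), (16, 148), (20, 155), (24, 157), (28, 150), (32, 132), (36, 108), (40, 90), (44, 85), (48, 93), (52, 106), (56, 116), (60, 120), (64, 120), (68, 119), (72, 117), (76, 115), (80, 112), (84, 110), (88, 108), (92, 108), (96, 106)]
```

```bash
cat >> h.py <<'E'
from scipy.spatial.transform import Rotation as Ro
def go(p,yaw):
    o=status.get_obs(); R=Ro.from_rotvec(o["orientation"]); a=np.radians(yaw)
    t=Ro.from_matrix(np.array([[np.cos(a),np.sin(a),0],[np.sin(a),-np.cos(a),0],[0,0,-1]]))
    m=R.as_matrix(); print("t",round(o["clock"],2),"tcp",np.round(o["tcp_pos"],4),"yaw",round(np.degrees(np.arctan2(m[1,0],m[0,0])),2),"tilt",np.round(m[:2,2],4),"F",np.round(o["contact_force"],1),"w",o["grip_width"],o["gripper_force"],"j",np.round(o["joints"],2))
    print("dp",np.round(R.inv().apply(np.array(p)-o["tcp_pos"]),4).tolist(),"rot",np.round((R.inv()*t).as_rotvec(),4).tolist())
E
python3 -c "
from h import *
go([.566,-.169,.16],43)"
```

```text
t 0.3 tcp [ 0.1727 -0.6523  0.231 ] yaw 14.83 tilt [-0.0002  0.0006] F [-0.5  0.  -0.8] w 0.0856455918205791 0.0 j [ 1.2   0.48  0.02  1.56 -0.01  1.11 -0.08]
dp [0.5039, -0.3665, 0.0711] rot [-0.0007, -0.0001, -0.4917]
```

```bash
R='{"dp":[0.504,-0.3665,0.071],"delta_rot":[0,0,-0.492]}'; python3 -m handwheel '[{"dp":[0.504,-0.3665,0.071],"delta_rot":[0,0,-0.492]},{"dp":[0.504,-0.3665,0.071],"delta_rot":[0,0,-0.492]},{"dp":[0.504,-0.3665,0.071],"delta_rot":[0,0,-0.492]},{"dp":[0.504,-0.3665,0.071],"delta_rot":[0,0,-0.492]},{"dp":[0.504,-0.3665,0.071],"delta_rot":[0,0,-0.492]},{"dp":[0.504,-0.3665,0.071],"delta_rot":[0,0,-0.492]},{"dp":[0.504,-0.3665,0.071],"delta_rot":[0,0,-0.492]},{"dp":[0.504,-0.3665,0.071],"delta_rot":[0,0,-0.492]},{"dp":[0.504,-0.3665,0.071],"delta_rot":[0,0,-0.492]},{"dp":[0.504,-0.3665,0.071],"delta_rot":[0,0,-0.492]},{"dp":[0.504,-0.3665,0.071],"delta_rot":[0,0,-0.492]},{"dp":[0.504,-0.3665,0.071],"delta_rot":[0,0,-0.492]}]' 0.6 40
python3 -c "
from h import *
go([.566,-.169,.13],43)"
```

```text
clock: 1.8
tcp_pos: [0.566, -0.1694, 0.1601]
orientation: [2.922, 1.153, -0.001]
contact_force: [0.1, -0.1, 0.3]
grip_width: 0.0509
gripper_force: 0.0
t 1.8 tcp [ 0.566  -0.1694  0.1601] yaw 43.06 tilt [-0.0007 -0.0003] F [ 0.1 -0.1  0.3] w 0.050912855372979224 0.0 j [ 0.41  0.43 -0.29  1.81  0.15  0.92 -0.77]
dp [0.0003, -0.0002, 0.0301] rot [-0.0003, 0.0007, 0.001]
```

```bash
python3 -m handwheel '[{"dp":[0,0,0.03]},{"dp":[0,0,0.05]},{"dp":[0,0,0.065]},{"dp":[0,0,0.08]},{"dp":[0,0,0.09]},{"dp":[0,0,0.099]},{"dp":[0,0,0.099]},{"dp":[0,0,0.099]}]' ; python3 - <<'E'
from h import *
go([.566,-.169,.061],43)
f=vision.grab_frame("scene");t=vision.grab_frame("top")
cv2.imwrite("pics/d.png",np.hstack([crop(f["img"],255,150,70,70,5),crop(t["img"],270,150,70,70,5)]))
E
```

```text
t 1.8 tcp [ 0.566  -0.1694  0.1601] yaw 43.06 tilt [-0.0007 -0.0003] F [ 0.1 -0.1  0.3] w 0.050912855372979224 0.0 j [ 0.41  0.43 -0.29  1.81  0.15  0.92 -0.77]
dp [0.0003, -0.0002, 0.0991] rot [-0.0003, 0.0007, 0.001]validation failed for argument at $[0]...
```

View pics/d.png

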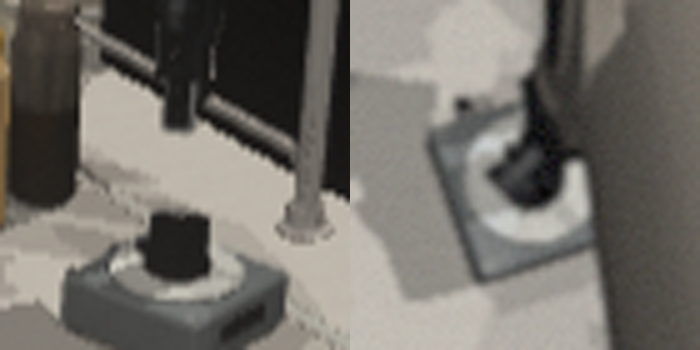

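The call was refused because every row needs `delta_rot`, so the arm hasn't moved. The view shows the gripper directly above the dial, with its fingers spanning the bar.

```bash
python3 -m handwheel '[{"dp":[0,0,0.03],"delta_rot":[0,0,0]},{"dp":[0,0,0.05],"delta_rot":[0,0,0]},{"dp":[0,0,0.065],"delta_rot":[0,0,0]},{"dp":[0,0,0.08],"delta_rot":[0,0,0]},{"dp":[0,0,0.09],"delta_rot":[0,0,0]},{"dp":[0,0,0.099],"delta_rot":[0,0,0]},{"dp":[0,0,0.099],"delta_rot":[0,0,0]},{"dp":[0,0,0.099],"delta_rot":[0,0,0]}]'
python3 -m handwheel '[{"dp":[0,0,0],"delta_rot":[0,0,0]},{"dp":[0,0,0],"delta_rot":[0,0,0]},{"dp":[0,0,0],"delta_rot":[0,0,0]},{"dp":[0,0,0],"delta_rot":[0,0,0]},{"dp":[0,0,0],"delta_rot":[0,0,0]},{"dp":[0,0,0],"delta_rot":[0,0,0]}]' 0 30;  python3 -c "
from h import *
go([.566,-.169,.061],3.8)"
```

```text
clock: 2.9
tcp_pos: [0.5666, -0.1693, 0.0617]
orientation: [2.922, 1.152, 0.001]
contact_force: [-0.3, 0.9, 0.0]
grip_width: 0.0513
gripper_force: 0.0
clock: 3.65
tcp_pos: [0.5669, -0.1696, 0.0618]
orientation: [2.922, 1.151, 0.002]
contact_force: [1.1, -1.3, 4.2]
grip_width: 0.0135
gripper_force: 35.1
t 3.65 tcp [ 0.5669 -0.1696  0.0618] yaw 43.01 tilt [ 0.0014 -0.0005] F [ 1.1 -1.3  4.2] w 0.013471516746923842 35.1133918762207 j [ 0.38  0.56 -0.26  1.88  0.21  0.73 -0.82]
dp [-0.0002, -0.001, 0.0008] rot [0.0011, -0.0011, 0.6843]
```

```bash
python3 -m handwheel '[{"dp":[0,0,0],"delta_rot":[0,0,0.1]},{"dp":[0,0,0],"delta_rot":[0,0,0.2]},{"dp":[0,0,0],"delta_rot":[0,0,0.3]},{"dp":[0,0,0],"delta_rot":[0,0,0.4]},{"dp":[0,0,0],"delta_rot":[0,0,0.5]},{"dp":[0,0,0],"delta_rot":[0,0,0.6]},{"dp":[0,0,0],"delta_rot":[0,0,0.65]},{"dp":[0,0,0],"delta_rot":[0,0,0.685]},{"dp":[0,0,0],"delta_rot":[0,0,0.685]},{"dp":[0,0,0],"delta_rot":[0,0,0.685]},{"dp":[0,0,0],"delta_rot":[0,0,0.685]},{"dp":[0,0,0],"delta_rot":[0,0,0.685]}]'; python3 -c "
from h import *
go([.566,-.169,.061],3.8)"
python3 -m handwheel '[{"dp":[0,0,0],"delta_rot":[0,0,0]},{"dp":[0,0,0],"delta_rot":[0,0,0]},{"dp":[0,0,0],"delta_rot":[0,0,0]},{"dp":[0,0,0],"delta_rot":[0,0,0]}]' 0.6 30
python3 -m handwheel '[{"dp":[0,0,-0.03],"delta_rot":[0,0,0]},{"dp":[0,0,-0.08],"delta_rot":[0,0,0]},{"dp":[0,0,-0.14],"delta_rot":[0,0,0]},{"dp":[0,0,-0.18],"delta_rot":[0,0,0]},{"dp":[0,0,-0.18],"delta_rot":[0,0,0]}]'; python3 -c "
from h import *
go([.48,.02,.27],43)"
```

```text
clock: 5.15
tcp_pos: [0.567, -0.1699, 0.0618]
orientation: [3.139, 0.103, 0.003]
contact_force: [4.0, -3.9, 4.8]
grip_width: 0.0136
gripper_force: 35.2
t 5.15 tcp [ 0.567  -0.1699  0.0618] yaw 3.77 tilt [ 0.0018 -0.0006] F [ 4.  -3.9  4.8] w 0.013604557591482736 35.24657607078552 j [ 0.25  0.55 -0.09  1.89  0.07  0.71 -1.38]
dp [-0.0009, -0.001, 0.0008] rot [0.0008, -0.0017, -0.0005]
clock: 5.65
tcp_pos: [0.5658, -0.1689, 0.061]
orientation: [-3.139, -0.104, 0.001]
contact_force: [0.3, -0.4, 0.2]
grip_width: 0.0513
gripper_force: 0.0
clock: 6.28
tcp_pos: [0.5682, -0.1696, 0.2452]
orientation: [3.138, 0.103, 0.011]
contact_force: [-0.2, -0.3, -0.8]
grip_width: 0.0514
gripper_force: 0.0
t 6.28 tcp [ 0.5682 -0.1696  0.2452] yaw 3.76 tilt [ 0.007  -0.0015] F [-0.2 -0.3 -0.8] w 0.05135917408910285 0.0 j [ 0.26  0.33 -0.1   1.74  0.04  1.06 -1.35]
dp [-0.0754, -0.195, -0.0257] rot [0.0042, -0.006, -0.6848]
```

```bash
python3 -c "
from h import *
go([.4932,.1955,.25],25)"
```

```text
t 6.28 tcp [ 0.5682 -0.1696  0.2452] yaw 3.76 tilt [ 0.007  -0.0015] F [-0.2 -0.3 -0.8] w 0.05135917408910285 0.0 j [ 0.26  0.33 -0.1   1.74  0.04  1.06 -1.35]
dp [-0.0508, -0.3693, -0.0058] rot [0.0032, -0.0065, -0.3707]
```

```bash
python3 -m handwheel '[{"dp":[-0.0508,-0.3693,-0.006],"delta_rot":[0,0,-0.37]},{"dp":[-0.0508,-0.3693,-0.006],"delta_rot":[0,0,-0.37]},{"dp":[-0.0508,-0.3693,-0.006],"delta_rot":[0,0,-0.37]},{"dp":[-0.0508,-0.3693,-0.006],"delta_rot":[0,0,-0.37]},{"dp":[-0.0508,-0.3693,-0.006],"delta_rot":[0,0,-0.37]},{"dp":[-0.0508,-0.3693,-0.006],"delta_rot":[0,0,-0.37]},{"dp":[-0.0508,-0.3693,-0.006],"delta_rot":[0,0,-0.37]},{"dp":[-0.0508,-0.3693,-0.006],"delta_rot":[0,0,-0.37]},{"dp":[-0.0508,-0.3693,-0.006],"delta_rot":[0,0,-0.37]},{"dp":[-0.0508,-0.3693,-0.006],"delta_rot":[0,0,-0.37]}]' 1 40 >/dev/null; python3 - <<'E'
from h import *
go([.4932,.1955,.142],25)
f=vision.grab_frame("top");g=vision.grab_frame("scene"); c=[.566,-.169]
cv2.imwrite("pics/e.png",np.hstack([cv2.resize(rect(f,c,.050,.05),(390,390)),crop(g["img"],170,150,78,78,5)]))
for z,r0,r1,n in((.051,.035,.045,"rib"),(.060,.022,.029,"nose"),(.089,.006,.018,"line")):
    P=cv2.cvtColor(rect(f,c,z),cv2.COLOR_BGR2GRAY)
    A=np.radians(np.arange(-40,60,4)); rr=np.arange(r0,r1,.0005)
    X=140-np.outer(np.sin(A),rr)/.0005; Y=140-np.outer(np.cos(A),rr)/.0005
    v=cv2.remap(P,X.astype(np.float32),Y.astype(np.float32),cv2.INTER_LINEAR).mean(1)
    print(n,[(int(round(np.degrees(a))),int(q)) for a,q in zip(A,v)])
E
```

```text
t 7.53 tcp [0.4916 0.1944 0.247 ] yaw 24.82 tilt [-0.0003 -0.0006] F [-0.2  0.3 -0.2] w 0.08531088970217363 0.0 j [-0.18  0.25 -0.37  1.87  0.1   1.05 -1.73]
dp [0.002, -0.0004, 0.105] rot [0.0004, 0.0005, -0.0031]
rib [(-40, 189), (-36, 190), (-32, 191), (-28, 192), (-24, 190), (-20, 191), (-16, 191), (-12, 191), (-8, 179), (-4, 148), (0, 102), (4, 91), (8, 115), (12, 133), (16, 136), (20, 138), (24, 139), (28, 138), (32, 141), (36, 145), (40, 154), (44, 165), (48, 178), (52, 186), (56, 188)]
nose [(-40, 184), (-36, 181), (-32, 173), (-28, 162), (-24, 150), (-20, 141), (-16, 135), (-12, 137), (-8, 130), (-4, 117), (0, 100), (4, 87), (8, 93), (12, 115), (16, 139), (20, 152), (24, 156), (28, 153), (32, 145), (36, 139), (40, 133), (44, 127), (48, 122), (52, 120), (56, 120)]
line [(-40, 103), (-36, 103), (-32, 101), (-28, 100), (-24, 97), (-20, 94), (-16, 93), (-12, 91), (-8, 92), (-4, 95), (0, 96), (4, 93), (8, 90), (12, 86), (16, 81), (20, 75), (24, 69), (28, 64), (32, 59), (36, 54), (40, 49), (44, 43), (48, 37), (52, 31), (56, 27)]
```

View pics/e.png

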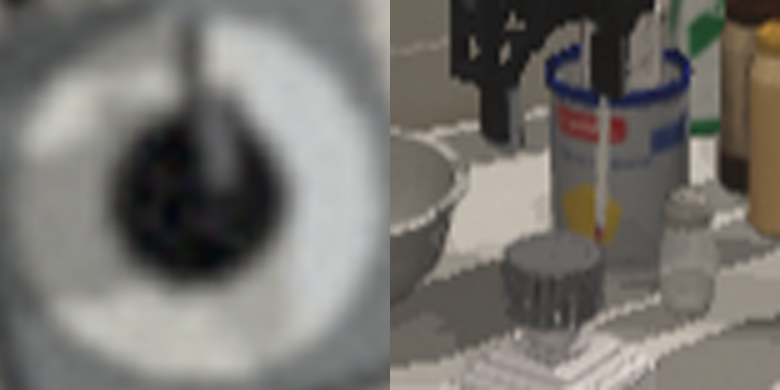

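The nose and rib line up, both at roughly 4°, and the fingers straddle the cap's axis: the cap centre is near crop (553,240) and the finger midpoint near (550,105). I'll go down and grip.

```bash
python3 -m handwheel '[{"dp":[0.001,0,0.03],"delta_rot":[0,0,0]},{"dp":[0.001,0,0.05],"delta_rot":[0,0,0]},{"dp":[0.001,0,0.07],"delta_rot":[0,0,0]},{"dp":[0.001,0,0.085],"delta_rot":[0,0,0]},{"dp":[0.001,0,0.096],"delta_rot":[0,0,0]},{"dp":[0.001,0,0.105],"delta_rot":[0,0,0]},{"dp":[0.001,0,0.105],"delta_rot":[0,0,0]},{"dp":[0.001,0,0.105],"delta_rot":[0,0,0]},{"dp":[0.001,0,0.105],"delta_rot":[0,0,0]}]' ; python3 -m handwheel '[{"dp":[0,0,0],"delta_rot":[0,0,0]},{"dp":[0,0,0],"delta_rot":[0,0,0]},{"dp":[0,0,0],"delta_rot":[0,0,0]},{"dp":[0,0,0],"delta_rot":[0,0,0]},{"dp":[0,0,0],"delta_rot":[0,0,0]},{"dp":[0,0,0],"delta_rot":[0,0,0]}]' 0 40; python3 -c "
from h import *
go([.4932,.1955,.137],25)"
```

```text
clock: 8.75
tcp_pos: [0.4925, 0.1965, 0.1428]
orientation: [-3.067, -0.679, -0.002]
contact_force: [-0.3, -0.5, -0.1]
grip_width: 0.0853
gripper_force: 0.0
clock: 9.5
tcp_pos: [0.4922, 0.1964, 0.1424]
orientation: [-3.067, -0.679, -0.001]
contact_force: [-0.5, -0.8, 3.5]
grip_width: 0.0549
gripper_force: 41.4
t 9.5 tcp [0.4922 0.1964 0.1424] yaw 24.97 tilt [0.0003 0.0001] F [-0.5 -0.8  3.5] w 0.05486828845517971 41.40194564592093 j [-0.21  0.37 -0.35  1.97  0.17  0.83 -1.79]
dp [0.0005, 0.0012, 0.0054] rot [0.0, -0.0003, -0.0006]
```

```bash
python3 -m handwheel '[{"dp":[0,0,0.002],"delta_rot":[0,0,0]},{"dp":[0,0,0.004],"delta_rot":[0,0,0]},{"dp":[0,0,0.0055],"delta_rot":[0,0,0]},{"dp":[0,0,0.0055],"delta_rot":[0,0,0]},{"dp":[0,0,0.0055],"delta_rot":[0,0,0]},{"dp":[0,0,0.0055],"delta_rot":[0,0,0]}]' 0 60 ; python3 -c "
from h import *
go([.4932,.1955,.137],25)"
```

```text
clock: 10.25
tcp_pos: [0.4923, 0.1964, 0.1374]
orientation: [3.067, 0.679, 0.001]
contact_force: [-2.4, -1.7, 8.9]
grip_width: 0.0547
gripper_force: 62.6
t 10.25 tcp [0.4923 0.1964 0.1374] yaw 24.97 tilt [ 0.0005 -0.0001] F [-2.4 -1.7  8.9] w 0.05467592740005542 62.63861426152289 j [-0.21  0.38 -0.35  1.97  0.17  0.82 -1.79]
dp [0.0005, 0.0012, 0.0004] rot [0.0002, -0.0004, -0.0006]
```

```bash
python3 -m handwheel '[{"dp":[0,0,0.001],"delta_rot":[0,0,0]},{"dp":[0,0,0.001],"delta_rot":[0,0,0]},{"dp":[0,0,0.001],"delta_rot":[0,0,-0.1]},{"dp":[0,0,0.001],"delta_rot":[0,0,-0.2]},{"dp":[0,0,0.001],"delta_rot":[0,0,-0.3]},{"dp":[0,0,0.001],"delta_rot":[0,0,-0.4]},{"dp":[0,0,0.001],"delta_rot":[0,0,-0.5]},{"dp":[0,0,0.001],"delta_rot":[0,0,-0.5]}]' ; python3 -c "
from h import *
go([.4932,.1955,.137],95)
print(status.get_obs()['moment'])"
```

```text
clock: 11.25
tcp_pos: [0.4939, 0.1967, 0.137]
orientation: [2.803, 1.417, 0.006]
contact_force: [0.4, -1.0, 11.2]
grip_width: 0.0548
gripper_force: 62.9
t 11.25 tcp [0.4939 0.1967 0.137 ] yaw 53.65 tilt [0.0035 0.0013] F [ 0.4 -1.  11.2] w 0.05484959348330581 62.880523363128304 j [-0.12  0.39 -0.46  1.96  0.23  0.83 -1.34]
dp [-0.0014, 0.0001, 0.0] rot [0.0031, -0.0022, -0.7217]
[-0.2213955  -0.14648889  0.08640599]
```

```bash
python3 -m handwheel '[{"dp":[0,0,0],"delta_rot":[0,0,-0.1]},{"dp":[0,0,0],"delta_rot":[0,0,-0.2]},{"dp":[0,0,0],"delta_rot":[0,0,-0.3]},{"dp":[0,0,0],"delta_rot":[0,0,-0.4]},{"dp":[0,0,0],"delta_rot":[0,0,-0.5]},{"dp":[0,0,0],"delta_rot":[0,0,-0.6]},{"dp":[0,0,0],"delta_rot":[0,0,-0.7]},{"dp":[0,0,0],"delta_rot":[0,0,-0.7]},{"dp":[0,0,0],"delta_rot":[0,0,-0.7]},{"dp":[0,0,0],"delta_rot":[0,0,-0.7]}]' ; python3 - <<'E'
from h import *
go([.4932,.1955,.137],95)
print(status.get_obs()['moment'])
g=vision.grab_frame("scene"); cv2.imwrite("pics/g.png",crop(g["img"],160,150,90,90,6))
E
```

```text
clock: 12.5
tcp_pos: [0.4946, 0.1955, 0.137]
orientation: [2.147, 2.288, 0.004]
contact_force: [1.5, -4.3, 10.2]
grip_width: 0.0549
gripper_force: 62.9
t 12.5 tcp [0.4946 0.1955 0.137 ] yaw 93.64 tilt [ 0.0042 -0.0004] F [ 1.5 -4.3 10.2] w 0.0548512761542619 62.91069645434618 j [-0.    0.42 -0.61  1.96  0.32  0.85 -0.72]
dp [0.0001, -0.0014, -0.0] rot [0.0042, 0.0007, -0.0237]
[-0.8611652  -0.578152    0.12312781]
```

View pics/g.png

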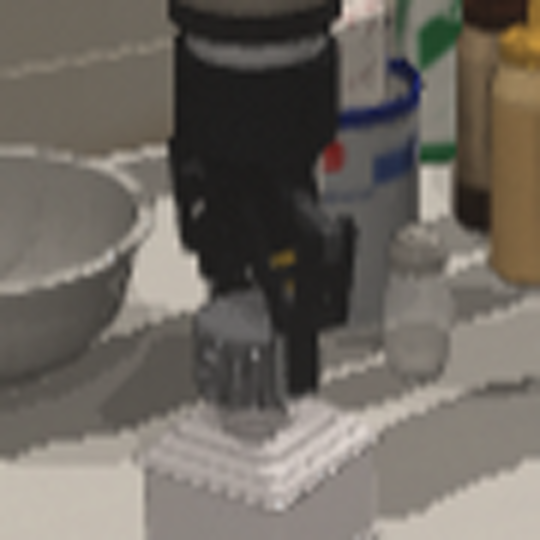

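The cap has turned about 69° and the gripper still holds it at image (240,350). I'll lift a little first and check the force before lifting fully.

```bash
python3 -m handwheel '[{"dp":[0,0,-0.003],"delta_rot":[0,0,0]},{"dp":[0,0,-0.006],"delta_rot":[0,0,0]},{"dp":[0,0,-0.009],"delta_rot":[0,0,0]},{"dp":[0,0,-0.012],"delta_rot":[0,0,0]},{"dp":[0,0,-0.012],"delta_rot":[0,0,0]},{"dp":[0,0,-0.012],"delta_rot":[0,0,0]}]' ; python3 -c "
from h import *
go([.4932,.1955,.237],95)"
```

```text
clock: 13.3
tcp_pos: [0.4919, 0.1962, 0.1475]
orientation: [-2.148, -2.292, 0.001]
contact_force: [3.0, -1.4, -1.5]
grip_width: 0.0548
gripper_force: 63.4
t 13.3 tcp [0.4919 0.1962 0.1475] yaw 93.73 tilt [-0.0005 -0.0002] F [ 3.  -1.4 -1.5] w 0.05477787305656259 63.40356716886163 j [ 0.    0.41 -0.62  1.95  0.3   0.88 -0.71]
dp [-0.0008, 0.0012, -0.0895] rot [-0.0005, 0.0001, -0.0222]
```

```bash
python3 -m handwheel '[{"dp":[0,0,-0.005],"delta_rot":[0,0,0]},{"dp":[0,0,-0.01],"delta_rot":[0,0,0]},{"dp":[0,0,-0.02],"delta_rot":[0,0,0]},{"dp":[0,0,-0.03],"delta_rot":[0,0,0]},{"dp":[0,0,-0.045],"delta_rot":[0,0,0]},{"dp":[0,0,-0.06],"delta_rot":[0,0,0]},{"dp":[0,0,-0.075],"delta_rot":[0,0,0]},{"dp":[0,0,-0.09],"delta_rot":[0,0,0]},{"dp":[0,0,-0.09],"delta_rot":[0,0,0]},{"dp":[0,0,-0.09],"delta_rot":[0,0,0]},{"dp":[0,0,-0.09],"delta_rot":[0,0,0]},{"dp":[0,0,-0.09],"delta_rot":[0,0,0]}]' ; python3 - <<'E'
from h import *
go([.4932,.1955,.237],95)
f=vision.grab_frame("top");g=vision.grab_frame("scene"); cv2.imwrite("pics/i.png",np.hstack([crop(g["img"],160,120,90,120,5),cv2.resize(rect(f,[.566,-.169],.05,.05),(340,600))]))
E
```

```text
clock: 14.8
tcp_pos: [0.4919, 0.1962, 0.2373]
orientation: [-2.148, -2.292, 0.001]
contact_force: [-0.1, -0.2, -0.7]
grip_width: 0.0549
gripper_force: 63.7
t 14.8 tcp [0.4919 0.1962 0.2373] yaw 93.72 tilt [-0.001  -0.0003] F [-0.1 -0.2 -0.7] w 0.05485717132646317 63.6759128049016 j [ 0.05  0.3  -0.66  1.86  0.21  1.05 -0.62]
dp [-0.0008, 0.0013, 0.0003] rot [-0.001, 0.0002, -0.0223]
```

View pics/i.png

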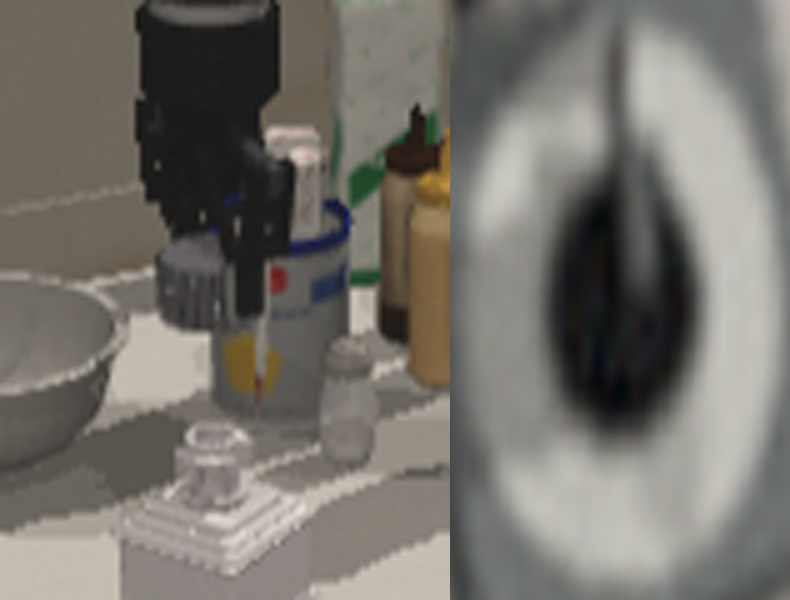

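The cap is held level in the fingers at image (205,285), directly above the open mouth at (215,440). The bottle is standing and the dial is on its rib, so I'll hand in.

```bash
python3 -c "
from bench import r
print(r.hand_in())"
```

```text
the job is handed in; nothing more can be done
None
```

The job is handed in: the dial points at the index rib, and the gripper holds the cap still and level about 8 cm above the open bottle, which is still standing in its holder; the hand-in call returned no verdict.

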